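# Roll the plastic bar onto the marking line with a sprung hand float

### The arm

A 6-joint arm with a two-finger parallel gripper is mounted at the origin on a cart in front of the work surface, level with it; the furniture and walls round the work are solid. World frame = base frame: x ahead of the robot, y to its left, z up, the work surface at z = 0. Lengths are in mm, angles in degrees, forces in N, time in s.
With the tool pointing down it reaches from about 350 to 850 mm from the base axis. Payload 8.1 kg.
Tool frame: the origin (TCP) lies midway between the tips of the shut fingers; the grasp point (between the pads) lies grip_depth behind it (grip_depth is the distance from the TCP to the grasp point, in mm); z points along the fingers, y is the line along which they close (so a half turn about z gives the same grasp; the last joint's range is limited). The gripper opens to 85 mm and grips with 20 to 120 N. Pads are 22 mm wide; open, the fingers measure 114 mm over their backs; the gripper's body (76 mm by 85 mm) begins 54 mm behind the grasp point. The pads swing forward as they close: fully open they stand 13 mm farther back than shut.
Start: joints at [-4.893, 7.471, 85.268, -0, 87.261, -4.893], TCP at [600.004, 0.022, 205.092] pointing down, gripper open.
Joint ranges: [-169.43, 169.43], [-51.17, 129.36], [1.28, 143.12], [-76.62, 256.62], [0, 156.53], [-152.29, 152.29]. Speed limits (degrees/s): [136.94, 136.94, 159.86, 180, 180, 180].

### API

Orientations are given as [roll, pitch, yaw] about the fixed x, y, z axes, in that order (R = Rz(yaw) Ry(pitch) Rx(roll)).
In Python, from bench import sense, snapshot, hand_in, grip_depth gives the robot as it stands. The module is installed in compiled form; this text tells all that it offers.
- The arm moves only by the tool apply_moves, never from a script. Its argument "series" is text: rows parted by semicolons, each of 5 numbers parted by spaces: the shift along the tool's x, y, z each as a share of 0.3 m, from -1 to 1, then the turn about the tool's z as a share of 2 rad, from -1 to 1, then the gripper's target within -1 to 1 (shut at 1, half-way at 0, fully open at -1). In form: tx ty tz twist gripper; .... A call has 1 to 5 rows; each row shifts and turns the commanded pose from where the row before left it, along the tool's axes as they then stand; what a row does not reach is not made up. A row lasts 1/12 s, in which the tool goes at most 41.7 mm and 7.16 degrees, less where a joint would pass 70% of its speed; a pose out of reach is approached as far as the arm can. A call with a number of a shift or a turn outside -1 to 1 is refused whole. A call with a gripper value outside its range is refused whole. The fingers move at their own pace and stop on an object; "squeeze" is the grip in N (left out, the last holds). Time passes only in rows, so rows that do not move let the fingers close. It gives the time, the measured TCP pose, the force, the opening and the grip force at its end, in the units of the state.
- sense(): the state, without advancing time (a new reading comes with each control period).
- snapshot(name): name is "scene" or "side" or "wrist"; returns a dict with "frame" (420x560x3 uint8, blue, green, red), "depth" (420x560 float32, mm along the optical axis (not along the pixel's ray), 0 where there is no reading), "intrinsics" (3x3 intrinsics, pixels), "extrinsics" (4x4, takes a point from camera to world coordinates); the wrist camera has in their place "tool_from_camera" (4x4, takes a point from camera to tool coordinates, whose origin is the TCP and whose axes are the flange's). Camera axes: x right, y down, z forward; pixel columns grow to the right and rows downward; lengths in mm; the calibration is good to about 2 mm. The wrist camera is an equidistant fisheye: a pixel r from the principal point sees the ray r / f radians off the axis. A picture is of the moment at which its call begins: read the wrist's pose just before it.
- hand_in(): hands the job in; it is judged then, once.
The state is a dict: "time": time; "joint_pos": joint angles; "qd": joint speeds; "joint_efforts": joint torques, N m; "tool_pos": TCP position; "tcp_rot": TCP orientation; "ft_force": force on the tool from outside, world axes, zero at the start; "wrist_torque": the same for the moment, N m; "finger_gap": finger opening in mm; "grip_force": force on a finger pad.
Only numpy, scipy, OpenCV 4.12 (cv2) and the standard library are available. Lean on these libraries where they do the work, as an engineer would, in place of code of your own. Each camera call takes 0.05 s, during which the arm holds its last target. There are 200 camera calls.

### The job

Take the sprung hand float by its grip block, press its rubber face lightly on top of the round plastic bar and roll the bar over the low steel strip and along the rubber bed until it lies centred over the white line and parallel to it. Press with only a few newtons (never 12 or more), keep the bar under the float so that it never runs away by itself, and do not touch the bar with the fingers or lift it. Then lay the float flat on the green worktop, clear of the bed and the bar, and let go of it; leave the other things alone.

Things in the scene. Friction and masses are not known exactly. Their poses are not given: they have to be found in the camera images.
- bar_center (a point): Centre of the bar, on its axis half-way along, 27 mm above what it lies on. The y axis runs along the bar; x and z turn as it rolls. It starts at the low-y end of the bed, between the wooden end bar and the steel strip.
- bar: The loose solid cream plastic bar: a plain cylinder of 54 mm diameter and 265 mm length, 0.5 to 0.8 kg. It rolls easily (about 0.2 N when not pressed). This origin lies on its surface and turns as it rolls: use the centre point instead.
- bed: Fixed flat bed 310 mm (x) by 260 mm (y): aluminium with a black rubber top 10 mm above the worktop. Origin under its centre on the worktop, z up. Wooden end bars, 16 mm wide, stand 12 mm above the rubber at y = -119 and +120 mm. The bar starts at y about -86 mm and is to roll in the bed's +y direction.
- strip_top (a point): Middle of the crest of the low half-round steel strip that runs along the bed's x at its y = -71.5 mm and stands 2.5 mm above the rubber. The bar starts about 15 mm behind it; the bar's top rises and falls by 2.5 mm as it crosses.
- mark_line: White line inlaid flush in the bed's rubber, 2 mm wide and 302 mm long, with a small steel plate at each end that shows beyond the bar's ends. Origin at the middle of the line on the rubber surface; the line runs along its x axis, its y axis is the bed's y (the way the bar rolls). It is set 70 to 115 mm from the bar's start.
- float_grip (a point): Centre of the float's wooden grip block, 47 mm above the float's underside. The block is 80 mm long in x, 26 mm wide in y (close the fingers across this) and 46 mm high; its top is 70 mm and its foot (the plywood) 24 mm above the underside. z is up.
- float: The loose hand float, 0.3 kg, 90 mm (x) by 180 mm (y): plywood board with the grip block on its middle and a rubber-faced sole sprung 5 N/mm (up to 6 mm) below it. Origin at the centre of the unpressed underside. It starts flat on the worktop right (low y) of the bed. Drawn along its y over the bar without slip it moves the bar half as far as itself.
- driver: Yellow-handled screwdriver 178 mm long, 22 mm thick, lying on the worktop between the float and the bed; not to be moved.
- spool: Solder spool with blue flanges, 58 mm diameter, 36 mm high, standing left of the bed; origin under its centre; not to be moved.
- spray: White squeeze bottle with red nozzle, 47 mm diameter, 134 mm high, standing left of the bed; origin under its centre; not to be moved.
- roll: Cream roll of masking tape lying flat, 94 mm diameter, 25 mm high, behind the float to the right; origin under its centre; not to be moved.

How it is judged:
By the outcome, as a careful person would: the job done as asked, in the order asked, and still so for the second after the job is handed in, with the robot touching nothing.
It also fails if it takes over 67 s, if anything falls off the work surface, if the arm or the gripper's body presses on something with over 40 N, if the wrist force passes 120 N, or if a joint passes its speed limit or range.

## Working session

There is one attempt and no reset: what is moved stays moved. The work goes in short steps, Python scripts to look and compute and a tool call to move; the robot and the scene stay as the last step left them, time stands still between calls to the robot, and variables do not carry over. Pictures are saved under pics/ and viewed, at most 10 in all, crops included, and the job is handed in when it is done.

Besides the shell and the picture viewer there is one more tool, called after "Call:" as name(argument=value, ...) on one line, values as JSON. apply_moves: Moves the arm, as the interface text tells. Its arguments: {"type":"object","properties":{"series":{"type":"string"},"squeeze":{"type":"number"}},"required":["series"]}

```bash
mkdir -p pics; python3 - <<'E'
from bench import *
import cv2,numpy as np
print(sense(), grip_depth)
for n in("scene","side"):
    s=snapshot(n); np.savez(n,**s); cv2.imwrite(f"pics/{n}0.png",s["frame"]); print(s["intrinsics"],s["extrinsics"])
E
```

```text
{'time': 0.0, 'joint_pos': array([-4.89624979e+00,  7.51606363e+00,  8.53293430e+01, -9.74073523e-05,
        8.72617690e+01, -4.89144250e+00]), 'qd': array([-0.06108187,  0.0394934 ,  0.03574914,  0.003702  ,  0.05790862,
       -0.02190775]), 'joint_efforts': array([-1.90700346e-03, -5.69404185e+01, -5.00557995e+01, -2.19391650e-04,
        1.44415747e-02,  7.24149572e-05]), 'tool_pos': array([5.99398905e+02, 3.97604279e-02, 2.04033910e+02]), 'tcp_rot': array([-1.79893206e+02, -9.04172291e-03,  8.99951890e+01]), 'ft_force': array([-0.60632712,  0.83475875, -0.69427406]), 'wrist_torque': array([-0.02411663,  0.00314338, -0.05485226]), 'grip_force': 0.0, 'finger_gap': 85.42557879563267} 18.700000000000003
[[476.79262518   0.         273.65403341]
 [  0.         476.79262518 209.34993903]
 [  0.           0.           1.        ]] [[ 5.42171753e-01 -6.05889996e-01  5.82191638e-01 -2.45857241e+02]
 [-8.40053815e-01 -4.06474816e-01  3.59287924e-01 -5.10540834e+02]
 [ 1.89572795e-02 -6.83868070e-01 -7.29359366e-01  1.09415057e+03]
 [ 0.00000000e+00  0.00000000e+00  0.00000000e+00  1.00000000e+00]]
[[512.88121069   0.         279.76117776]
 [  0.         512.88121069 210.07583942]
 [  0.           0.           1.        ]] [[ 9.93458416e-01 -4.55630322e-02  1.04710959e-01  3.89664011e+02]
 [-1.11581554e-01 -5.82345960e-01  8.05247005e-01 -1.20801075e+03]
 [ 2.42885089e-02 -8.11663226e-01 -5.83620490e-01  9.56706956e+02]
 [ 0.00000000e+00  0.00000000e+00  0.00000000e+00  1.00000000e+00]]
```

View pics/scene0.png

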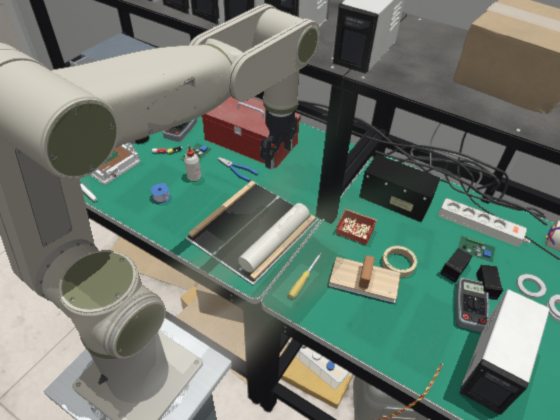

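View pics/side0.png

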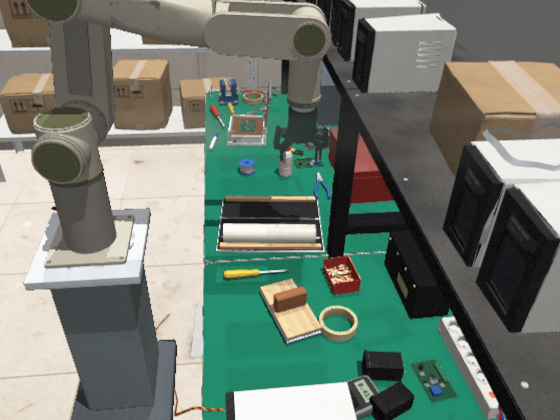

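```bash
cat > h.py <<'E'
import cv2,numpy as np
def cloud(s):
    K,T,d=s["intrinsics"],s["extrinsics"],s["depth"]
    v,u=np.indices(d.shape)
    p=np.stack([(u-K[0,2])/K[0,0]*d,(v-K[1,2])/K[1,1]*d,d],-1)@T[:3,:3].T+T[:3,3]
    p[d<=0]=np.nan
    return p
def ortho(s,z,x0,y0,w,h,sc):
    # image: col -> -y world (right = low y), row -> decreasing x ; top-left = (x0 max, y0 max)
    K,T=s["intrinsics"],s["extrinsics"];Ti=np.linalg.inv(T)
    A=np.array([[0,-1/sc,x0],[-1/sc,0,y0],[0,0,z],[0,0,1]],float)
    H=K@Ti[:3]@A
    return cv2.warpPerspective(s["frame"],np.linalg.inv(H),(w,h),flags=cv2.INTER_LINEAR)
E
python3 - <<'E'
from h import *
S={n:dict(np.load(n+".npz")) for n in("scene","side")}
a=ortho(S["scene"],10,850,80,800,600,1.25)
b=ortho(S["side"],10,850,80,800,600,1.25)
cv2.imwrite("pics/o1.png",a);cv2.imwrite("pics/o2.png",b)
for n,s in S.items():
    p=cloud(s).reshape(-1,3);c=s["frame"].reshape(-1,3).astype(int)
    m=np.isfinite(p).all(1)&(p[:,0]>330)&(p[:,0]<850)&(p[:,1]>-500)&(p[:,1]<200)
    q=p[m];h,e=np.histogram(q[:,2],np.arange(-10,140,5));print(n,dict(zip(e[:-1],h)))
    # float block top & bar
    bt=q[(q[:,2]>64)&(q[:,2]<76)&(q[:,1]<-220)]
    print("blocktop",len(bt),bt.mean(0),bt.min(0),bt.max(0)) 
    (r)=cv2.minAreaRect(bt[:,:2].astype(np.float32));print(r)
    br=q[(q[:,2]>55)&(q[:,2]<68)&(q[:,1]>-220)&(q[:,1]<0)]
    print("bartop",len(br),br.min(0),br.max(0),cv2.minAreaRect(br[:,:2].astype(np.float32)))
E
```

```text
scene {np.int64(-10): np.int64(734), np.int64(-5): np.int64(12655), np.int64(0): np.int64(7686), np.int64(5): np.int64(2939), np.int64(10): np.int64(2364), np.int64(15): np.int64(960), np.int64(20): np.int64(2236), np.int64(25): np.int64(677), np.int64(30): np.int64(221), np.int64(35): np.int64(272), np.int64(40): np.int64(270), np.int64(45): np.int64(284), np.int64(50): np.int64(334), np.int64(55): np.int64(475), np.int64(60): np.int64(657), np.int64(65): np.int64(387), np.int64(70): np.int64(210), np.int64(75): np.int64(113), np.int64(80): np.int64(128), np.int64(85): np.int64(115), np.int64(90): np.int64(123), np.int64(95): np.int64(128), np.int64(100): np.int64(137), np.int64(105): np.int64(143), np.int64(110): np.int64(209), np.int64(115): np.int64(413), np.int64(120): np.int64(183), np.int64(125): np.int64(261), np.int64(130): np.int64(48)}
blocktop 394 [ 651.89242542 -316.41430113   69.44522196] [ 491.67772472 -379.94848765   64.02350431] [ 836.61674773 -220.2895478    75.97211294]
((680.3629760742188, -347.7599182128906), (349.8718566894531, 156.1308135986328), 17.75607872009
[... 808 characters left out ...]
0): np.int64(128), np.int64(95): np.int64(121), np.int64(100): np.int64(178), np.int64(105): np.int64(201), np.int64(110): np.int64(267), np.int64(115): np.int64(642), np.int64(120): np.int64(377), np.int64(125): np.int64(583), np.int64(130): np.int64(47)}
blocktop 416 [ 637.988705   -326.92371648   69.0590693 ] [ 493.41233291 -382.67438242   64.01839387] [ 849.84239057 -221.11509799   75.97404335]
((681.1795654296875, -349.9466552734375), (347.0243835449219, 160.31126403808594), 17.615482330322266)
bartop 850 [ 379.23823456 -219.36702677   55.05328976] [823.58384119 -23.44371249  67.82632711] ((611.7454833984375, -94.12411499023438), (92.52862548828125, 483.459716796875), 70.01822662353516)
```

View pics/o1.png

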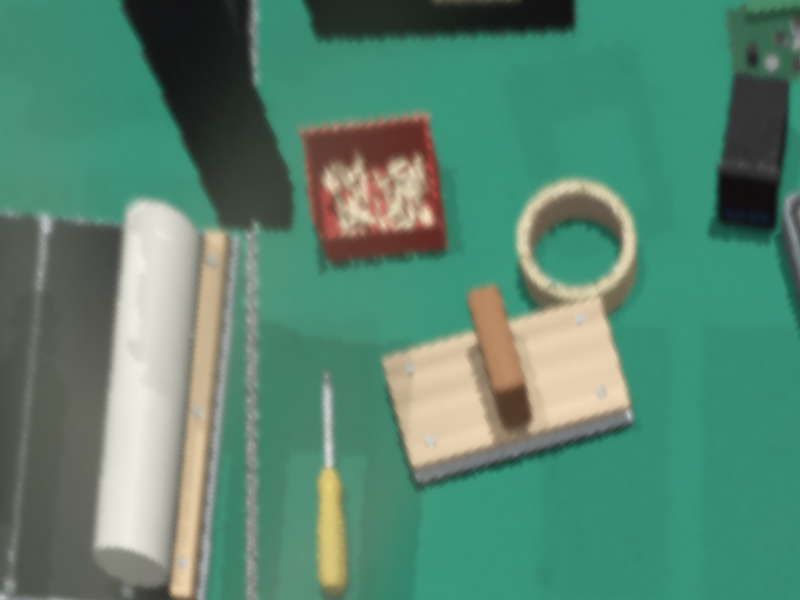

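View pics/o2.png

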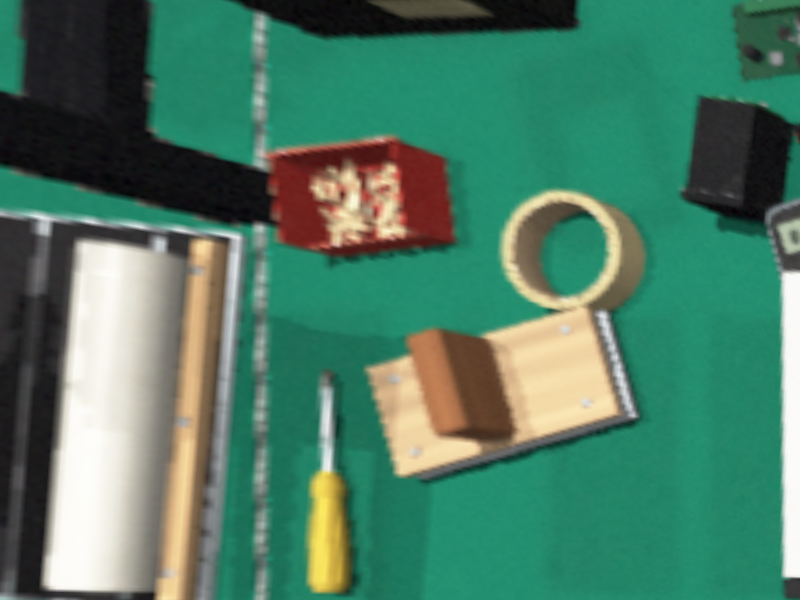

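```bash
cat >> h.py <<'E'
from scipy.optimize import least_squares
def fitbar(q,y0,a0=0.0):
    # bar axis at z=37, line: c + t*d, d=(cos a, sin a) along x-ish
    def f(p,q=None):
        n=np.array([-np.sin(p[1]),np.cos(p[1])]); e=(q[:,:2]-[530,p[0]])@n
        return np.hypot(e,q[:,2]-p[2])-27
    p=np.array([y0,a0,37.])
    for k in range(6):
        r=f(p,q); qq=q[np.abs(r)<(25 if k<1 else 8 if k<3 else 4)]
        p=least_squares(f,p,kwargs=dict(q=qq),loss='soft_l1').x
    d=np.array([np.cos(p[1]),np.sin(p[1])]);t=(qq[:,:2]-[530,p[0]])@d
    return p,len(qq),np.percentile(t,[0.5,99.5])
def ridge(s,z,x0,x1,y0,y1,step=0.5):
    "bright thin line in y-range as function of x; returns robust fit y=c+m(x-530)"
    K,T=s["intrinsics"],s["extrinsics"];Ti=np.linalg.inv(T)
    xs=np.arange(x0,x1,2.);ys=np.arange(y0,y1,step)
    X,Y=np.meshgrid(xs,ys,indexing='ij');P=np.stack([X,Y,0*X+z,0*X+1],-1)@(K@Ti[:3]).T
    P=(P[...,:2]/P[...,2:]).astype(np.float32)
    g=cv2.remap(cv2.cvtColor(s["frame"],cv2.COLOR_BGR2GRAY),P[...,0],P[...,1],cv2.INTER_CUBIC).astype(float)
    return xs,ys,g
E
python3 - <<'E'
from h import *
for n in("scene","side"):
    s=dict(np.load(n+".npz"));p=cloud(s).reshape(-1,3);hsv=cv2.cvtColor(s["frame"],cv2.COLOR_BGR2HSV).reshape(-1,3).astype(int)
    fin=np.isfinite(p).all(1)
    def box(x0,x1,y0,y1,z0,z1): return fin&(p[:,0]>x0)&(p[:,0]<x1)&(p[:,1]>y0)&(p[:,1]<y1)&(p[:,2]>z0)&(p[:,2]<z1)
    q=p[box(450,620,-430,-220,66,74)]; c=np.median(q[:,:2],0)
    print(n,"block",len(q),np.median(q,0),cv2.minAreaRect(q[:,:2].astype(np.float32)))
    m=box(430,640,-430,-215,18,29)&(hsv[:,0]<25)&(hsv[:,1]>40)
    q=p[m];print("board",len(q),np.median(q[:,2]),cv2.minAreaRect(q[:,:2].astype(np.float32)))
    m=box(360,700,-130,40,26,68)&(hsv[:,1]<50)
    print("bar",fitbar(p[m],-40.,0.08))
    m=box(640,850,-300,100,150,400);q=p[m];print("post",len(q),np.percentile(q,[1,50,99],axis=0) if len(q) else 0)
    m=box(360,700,-150,-60,18,27)&(hsv[:,1]>70)&(hsv[:,0]<25);q=p[m];print("wood",len(q),cv2.minAreaRect(q[:,:2].astype(np.float32)),np.median(q[:,2]))
    m=box(360,700,30,250,18,27)&(hsv[:,1]>70)&(hsv[:,0]<25);q=p[m];print("woodL",len(q),cv2.minAreaRect(q[:,:2].astype(np.float32)) if len(q) else 0,np.median(q[:,2]))
    xs,ys,g=ridge(s,10,390,670,0,120)
    b=g-cv2.GaussianBlur(g,(0,0),12)   # bright ridge
    i=b.argmax(1);y=ys[i];w=b.max(1)
    best=None
    for m_ in np.arange(-.2,.2,.005):
        for c0 in np.arange(20,110,1):
            k=(np.abs(y-c0-m_*(xs-530))<1.5).sum()
            if best is None or k>best[0]:best=(k,m_,c0)
    k=np.abs(y-best[2]-best[1]*(xs-530))<2.5
    f=np.polyfit(xs[k]-530,y[k],1);print("line",k.sum(),len(xs),f,np.degrees(np.arctan(f[0])),xs[k][[0,-1]])
    cv2.imwrite(f"pics/l_{n}.png",np.clip(g.T[::-1],0,255).astype(np.uint8))
E
```

```text
scene block 215 [ 532.84043568 -327.28752605   69.44429812] ((532.3872680664062, -327.15631103515625), (80.20661926269531, 25.146419525146484), 16.126832962036133)
board 1667 23.347371701923976 ((562.7637329101562, -337.1385498046875), (142.2192840576172, 216.8047332763672), 16.70604133605957)
bar (array([-51.41341302,  -0.09771522,  36.80061111]), 1419, array([-151.90293744,  111.6326343 ]))
post 1989 [[ 641.65971852 -153.72178484  153.58454303]
 [ 672.57535273 -127.5570949   286.80363559]
 [ 704.52794664    4.76010106  396.89621722]]
wood 147 ((506.48028564453125, -82.18649291992188), (18.377300262451172, 282.4974365234375), 84.6324691772461) 20.759146746413762
woodL 239 ((531.1537475585938, 153.517578125), (17.78261375427246, 287.3014831542969), 84.0544204711914) 21.221236296959432
line 104 140 [-0.10031535 58.10286664] -5.728482191004913 [390. 668.]
side block 238 [ 533.44250718 -329.54194039   69.02302014] ((533.518798828125, -328.1452941894531), (79.53738403320312, 27.930110931396484), 14.585328102111816)
board 1582 23.030182212364082 ((563.7036743164062, -337.0751953125), (142.46597290039062, 217.93397521972656), 15.710282325744629)
bar (array([-51.60753872,  -0.09528602,  36.17385428]), 1434, array([-149.82539423,  111.52347012]))
post 1983 [[ 640.98936713 -156.89248912  153.9391519 ]
 [ 677.72000746 -150.42381074  292.17186892]
 [ 707.5722949     8.61924358  397.19547368]]
wood 411 ((535.4188232421875, -90.70036315917969), (52.03849792480469, 341.5946044921875), 78.19712829589844) 21.051019127368363
woodL 255 ((534.3584594726562, 151.08616638183594), (26.3936824798584, 284.9257507324219), 84.29281616210938) 20.63532487923476
line 111 140 [-0.08647944 26.31586834] -4.942609813957749 [408. 656.]
```

```bash
python3 - <<'E'
from h import *
L=[]
for n in("scene","side"):
    s=dict(np.load(n+".npz"));xs,ys,g=ridge(s,10,370,690,-130,180)
    a=ortho(s,10,690,180,800,800,2.5); L.append(cv2.resize(a,(400,400)))
o=np.hstack(L);cv2.imwrite("pics/bed.png",o)
E
```

```text
(no output)
```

View pics/bed.png

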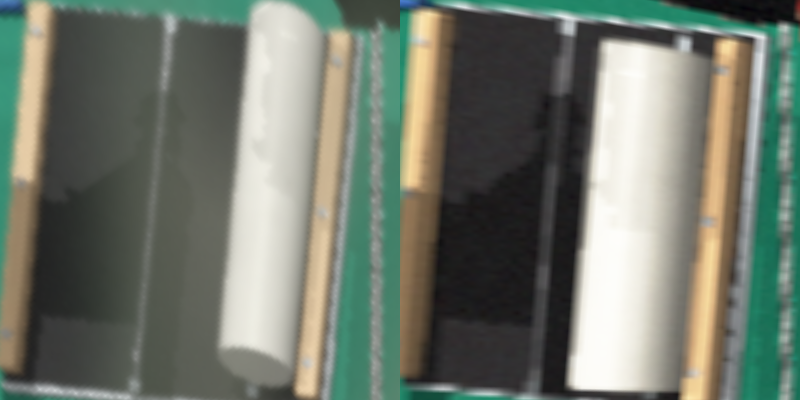

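The side picture shows the arm clear of the float. In the scene picture the block is at (367,270) and the bar at (275,237). In the bed ortho views the white line is at (150,200) left and (550,200) right, and the wooden bars bound the bed. The measured block (80×26 mm, top z 69) and bar (radius 27, z about 37) match the sizes given. Next I move over the float.

Call:
apply_moves(series="0 -0.112 0 0 -1;0 -0.112 0 0 -1;-0.1367 0 0 0 -1;-0.1367 0 0 0 -1;-0.1367 0 0 0 -1", squeeze=60)

```text
time: 0.52
tool_pos: [531.8, -123.5, 204.7]
tcp_rot: [-180.0, -0.0, 90.1]
ft_force: [0.6, -1.0, -0.4]
finger_gap: 85.4
grip_force: 0.0
```

Call:
apply_moves(series="-0.1367 0 0 0 -1;-0.1367 0 0 0 -1;-0.1367 0 0 0 -1;-0.1367 0 0 0 -1;-0.1367 0 0 0 -1")

```text
time: 0.93
tool_pos: [532.1, -329.9, 204.5]
tcp_rot: [-180.0, -0.0, 90.0]
ft_force: [0.9, 0.2, 0.8]
finger_gap: 85.6
grip_force: 0.0
```

Call:
apply_moves(series="0 0 0.02 0.059 -1;0 0 0.02 0.059 -1;0 0 0.02 0.059 -1;0 0 0.02 0.059 -1;0 0 0.02 0.059 -1")

```text
time: 1.35
tool_pos: [532.3, -328.0, 174.0]
tcp_rot: [-179.9, -0.0, 55.8]
ft_force: [0.0, -0.1, -0.1]
finger_gap: 85.7
grip_force: 0.0
```

Call:
apply_moves(series="0 0 0.02 0.059 -1;0 0 0.02 0.059 -1;0 0 0.02 0.059 -1;0 0 0.02 0.059 -1;0 0 0.02 0.059 -1")

```text
time: 1.77
tool_pos: [532.4, -327.8, 144.1]
tcp_rot: [-179.9, 0.0, 22.1]
ft_force: [1.0, -0.3, -0.3]
finger_gap: 85.5
grip_force: 0.0
```

Call:
apply_moves(series="0 0 0.01 0.059 -1;0 0 0 0 -1;0 0 0 0 -1")

```text
time: 2.02
tool_pos: [532.4, -327.8, 141.4]
tcp_rot: [-179.9, 0.0, 15.8]
ft_force: [0.5, 0.9, 0.4]
finger_gap: 85.3
grip_force: 0.0
```

```bash
python3 - <<'E'
from bench import *
from h import *
print(sense()["tool_pos"],sense()["tcp_rot"])
for n in("scene","side"):
    s=snapshot(n); np.savez(n+"1",**s)
    p=cloud(s).reshape(-1,3)
    for nm in ("line","strip"):
        ya,yb=(42,100) if nm=="line" else (-60,-10)
        xs,ys,g=ridge(s,10 if nm=="line" else 12,390,670,20,110)
        b=g-cv2.GaussianBlur(g,(0,0),12)
        lim=np.abs(ys[None]-(58-.1*(xs[:,None]-530)))<9
        b=np.where(lim,b,-99);y=ys[b.argmax(1)]
        k=np.ones(len(xs),bool)
        for _ in range(6):
            f=np.polyfit(xs[k]-530,y[k],1);k=np.abs(y-np.polyval(f,xs-530))<max(1.5,2*np.std((y-np.polyval(f,xs-530))[k])) 
        if nm=="line":print(n,"line",k.sum(),f,np.degrees(np.arctan(f[0])),np.std((y-np.polyval(f,xs-530))[k]))
    m=np.isfinite(p).all(1)&(p[:,0]>360)&(p[:,0]<700)&(p[:,1]>-130)&(p[:,1]<40)&(p[:,2]>30)&(p[:,2]<68)
    print("bar",fitbar(p[m],-50,-.096))
    m=np.isfinite(p).all(1)&(p[:,0]>450)&(p[:,0]<620)&(p[:,1]>-430)&(p[:,1]<-220)&(p[:,2]>66)&(p[:,2]<73)
    q=p[m];print("block",len(q),np.median(q,0) if len(q) else 0)
# wrist ortho at z=70 and z=10: equidistant fisheye
st=sense();s=snapshot("wrist");K=s["intrinsics"];
from scipy.spatial.transform import Rotation as R
T=np.eye(4);T[:3,:3]=R.from_euler("xyz",st["tcp_rot"],degrees=True).as_matrix();T[:3,3]=st["tool_pos"]
W=T@s["tool_from_camera"];np.savez("wrist1",W=W,**s)
def wo(z,x0,y0,w,h,sc):
    v,u=np.indices((h,w));P=np.stack([x0-v/sc,y0-u/sc,0*u+z,0*u+1],-1)@np.linalg.inv(W).T
    r=np.hypot(P[...,0],P[...,1]);th=np.arctan2(r,P[...,2]);k=th/np.maximum(r,1e-9)
    return cv2.remap(s["frame"],(K[0,0]*k*P[...,0]+K[0,2]).astype(np.float32),(K[1,1]*k*P[...,1]+K[1,2]).astype(np.float32),cv2.INTER_LINEAR)
o=np.hstack([wo(70,633,-228,400,400,2),wo(24,633,-228,400,400,2)]);cv2.circle(o,(200,200),2,(0,0,255),-1)
cv2.imwrite("pics/w1.png",o)
E
```

```text
[ 532.41470994 -327.77748114  141.44256769] [-1.79941359e+02  4.76179996e-02  1.58462078e+01]
scene line 140 [-0.09784337 57.94144235] -5.588224630790772 0.3281982118526432
bar (array([-51.59473757,  -0.09825233,  36.83334316]), 1409, array([-151.51813418,  111.93018251]))
block 194 [ 531.73719388 -327.40907903   69.3189636 ]
side line 103 [-0.07844412 60.24439342] -4.485332076361748 1.9393741835498146
bar (array([-52.00524136,  -0.09538363,  36.10162609]), 949, array([-149.8891064 ,  111.63760006]))
block 236 [ 534.33260261 -328.47480585   68.87216473]
```

View pics/w1.png

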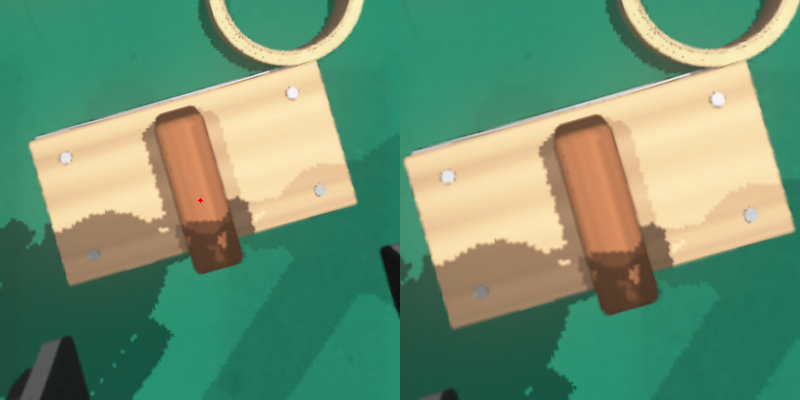

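Call:
apply_moves(series="0 0 0.09 0 -1;0 0 0.09 0 -1;0 0 0.09 0 -1;0 0 0.07 0 -1;0 0 0.025 0 -1")

```text
time: 2.58
tool_pos: [530.6, -326.5, 28.7]
tcp_rot: [-179.8, 0.2, 15.7]
ft_force: [-0.5, -0.2, -0.3]
finger_gap: 85.4
grip_force: 0.0
```

Call:
apply_moves(series="0 0 0 0 1;0 0 0 0 1;0 0 0 0 1;0 0 0 0 1;0 0 0 0 1", squeeze=60)

```text
time: 3.0
tool_pos: [533.9, -328.8, 34.5]
tcp_rot: [179.9, -0.1, 15.6]
ft_force: [-0.7, 6.3, 1.5]
finger_gap: 25.8
grip_force: 7.5
```

Call:
apply_moves(series="0 0 0 0 1;0 0 0 0 1;0 0 0 0 1;0 0 0 0 1;0 0 0 0 1")

```text
time: 3.42
tool_pos: [533.9, -328.8, 33.8]
tcp_rot: [179.9, -0.1, 15.6]
ft_force: [2.1, -1.1, 5.7]
finger_gap: 23.9
grip_force: 62.6
```

Call:
apply_moves(series="0 0 -0.03 0 1;0 0 -0.08 0 1;0 0 -0.08 0 1;0 0 -0.08 0 1;0 0 -0.063 0 1")

```text
time: 3.83
tool_pos: [532.1, -327.6, 133.6]
tcp_rot: [-179.9, 0.1, 15.6]
ft_force: [0.2, -0.5, -3.6]
finger_gap: 23.8
grip_force: 61.6
```

Call:
apply_moves(series="0 0 0 0.0465 1;0 0 0 0.0465 1;0 0 0 0.0465 1;0 0 0 0.0465 1;0 0 0 0 1")

```text
time: 4.25
tool_pos: [531.7, -327.3, 131.5]
tcp_rot: [-179.9, 0.2, -5.9]
ft_force: [0.7, -0.1, -2.5]
finger_gap: 23.7
grip_force: 61.6
```

Call:
apply_moves(series="-0.01 -0.05 0 0 1;-0.02 -0.085 0 0 1;-0.02 -0.085 0 0 1;-0.02 -0.085 0 0 1;-0.02 -0.085 0 0 1")

```text
time: 4.67
tool_pos: [516.3, -207.5, 131.7]
tcp_rot: [-179.9, 0.1, -5.5]
ft_force: [-0.6, 0.3, -2.9]
finger_gap: 23.5
grip_force: 61.6
```

Call:
apply_moves(series="-0.02 -0.085 0 0 1;-0.02 -0.085 0 0 1;-0.02 -0.085 0 0 1;-0.02 -0.06 0 0 1;0 -0.03 0 0 1")

```text
time: 5.08
tool_pos: [502.2, -101.0, 131.8]
tcp_rot: [-179.9, 0.2, -5.4]
ft_force: [-1.1, -0.1, -3.3]
finger_gap: 24.1
grip_force: 61.6
```

Call:
apply_moves(series="0 0 0 0 1;0 0 0 0 1;0 0 0 0 1")

```text
time: 5.33
tool_pos: [504.0, -104.5, 132.5]
tcp_rot: [180.0, 0.0, -5.7]
ft_force: [-0.8, -0.3, -2.7]
finger_gap: 24.1
grip_force: 61.6
```

```bash
python3 - <<'E'
from bench import *
from h import *
for i in range(3): 
    st=sense();print(st["tool_pos"],st["tcp_rot"],st["ft_force"],st["wrist_torque"],st["finger_gap"]);snapshot("side")
L=[]
for n in("scene","side"):
    s=snapshot(n);np.savez(n+"2",**s);p=cloud(s)
    K,T=s["intrinsics"],s["extrinsics"];c=K@(np.linalg.inv(T)@[505,-60,80,1])[:3];u,v=(c[:2]/c[2]).astype(int)
    L.append(cv2.resize(s["frame"][max(0,v-90):v+90,max(0,u-90):u+90],(400,400)))
    q=p.reshape(-1,3);m=np.isfinite(q).all(1)&(q[:,0]>360)&(q[:,0]<700)&(q[:,1]>-130)&(q[:,1]<40)&(q[:,2]>20)&(q[:,2]<70);q=q[m]
    m=np.abs(q[:,0]-505)>60; print(n,fitbar(q[m],-51.6,-.097))
cv2.imwrite("pics/p2.png",np.hstack(L))
E
```

```text
[ 503.95274123 -104.51329905  132.46185347] [ 1.79970906e+02  9.40629317e-03 -5.65283011e+00] [-0.75135623 -0.2898035  -2.74204419] [-0.02021961 -0.01541814  0.0128527 ] 24.10408043034121
[ 503.98127383 -104.67037896  132.46362269] [ 1.79976202e+02  6.37924504e-03 -5.69600589e+00] [ 0.07710073  0.46557174 -3.87961328] [0.02507739 0.0111459  0.03923972] 24.054323560390106
[ 503.93885704 -104.68762274  132.43105086] [ 1.79982609e+02  1.15812194e-02 -5.72219772e+00] [ 0.62119108  0.20170151 -2.99973403] [ 0.02511429 -0.01133447 -0.00011096] 24.053404852976076
scene (array([-55.46209435,  -0.12674637,  36.54875879]), 471, array([-153.40849304,  147.77548879]))
side (array([-51.73709276,  -0.09382982,  36.15236835]), 809, array([-150.34385059,  111.87312291]))
```

View pics/p2.png

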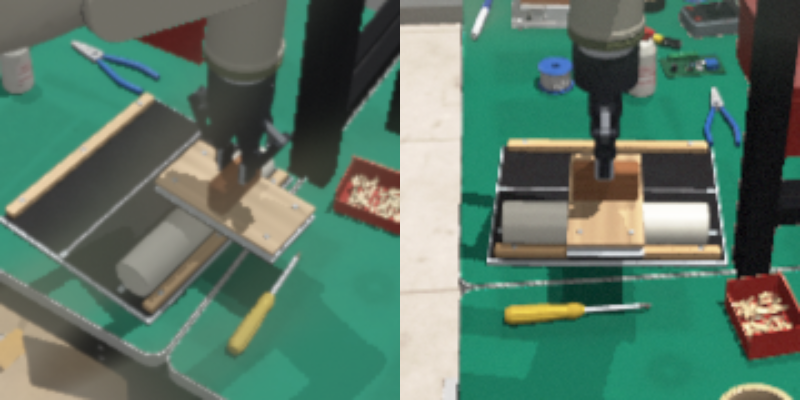

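Call:
apply_moves(series="0 0 0.03 0 1;0 0 0.03 0 1;0 0 0.03 0 1;0 0 0.008 0 1;0 0 0.002 0 1")

```text
time: 6.0
tool_pos: [502.6, -103.2, 100.6]
tcp_rot: [-180.0, 0.2, -5.7]
ft_force: [0.5, 0.6, -3.3]
finger_gap: 24.0
grip_force: 61.5
```

Call:
apply_moves(series="0 0 0 0 1;0 0 0 0 1;0 0 0 0 1")

```text
time: 6.25
tool_pos: [504.3, -103.7, 103.0]
tcp_rot: [180.0, -0.1, -5.7]
ft_force: [0.2, 0.9, -2.9]
finger_gap: 23.6
grip_force: 61.5
```

Call:
apply_moves(series="0 0 0.0033 0 1;0 0 0 0 1;0 0 0 0 1")

```text
time: 6.5
tool_pos: [504.0, -103.6, 101.7]
tcp_rot: [180.0, -0.0, -5.7]
ft_force: [-1.1, 0.0, -3.6]
finger_gap: 24.2
grip_force: 61.5
```

Call:
apply_moves(series="0 0 0.0033 0 1;0 0 0 0 1;0 0 0 0 1")

```text
time: 6.75
tool_pos: [503.8, -103.6, 100.4]
tcp_rot: [-180.0, 0.0, -5.7]
ft_force: [-0.1, 0.3, -2.8]
finger_gap: 24.0
grip_force: 61.5
```

Call:
apply_moves(series="0 0 0.0017 0 1;0 0 0.0016 0 1;0 0 0 0 1")

```text
time: 7.0
tool_pos: [503.8, -103.6, 99.4]
tcp_rot: [-180.0, 0.0, -5.7]
ft_force: [0.2, -0.2, -3.3]
finger_gap: 23.9
grip_force: 61.5
```

Call:
apply_moves(series="0 0 0.0017 0 1;0 0 0 0 1;0 0 0 0 1")

```text
time: 7.25
tool_pos: [503.9, -103.6, 99.0]
tcp_rot: [-180.0, 0.0, -5.7]
ft_force: [0.0, 0.2, -3.2]
finger_gap: 24.1
grip_force: 61.5
```

Call:
apply_moves(series="0 0 0.0017 0 1;0 0 0 0 1;0 0 0 0 1")

```text
time: 7.5
tool_pos: [503.9, -103.6, 98.7]
tcp_rot: [-180.0, -0.0, -5.7]
ft_force: [0.1, 0.2, -1.1]
finger_gap: 23.8
grip_force: 61.8
```

Call:
apply_moves(series="0 0 0 0 1;0 0 0 0 1")

```text
time: 7.67
tool_pos: [503.9, -103.6, 98.6]
tcp_rot: [180.0, -0.0, -5.7]
ft_force: [-0.7, 0.7, -0.3]
finger_gap: 24.1
grip_force: 61.9
```

Call:
apply_moves(series="0 0 0.0017 0 1;0 0 0 0 1;0 0 0 0 1;0 0 0 0 1")

```text
time: 8.0
tool_pos: [504.0, -103.6, 98.2]
tcp_rot: [180.0, -0.0, -5.7]
ft_force: [-1.6, -0.3, 2.1]
finger_gap: 23.6
grip_force: 62.1
```

Call:
apply_moves(series="0 -0.002 0 0 1;0 -0.004 0 0 1;0 -0.004 0 0 1;0 -0.003 0 0 1;0 0 0 0 1")

```text
time: 8.42
tool_pos: [504.4, -99.4, 98.0]
tcp_rot: [-180.0, -0.0, -5.7]
ft_force: [-0.4, 0.8, 1.6]
finger_gap: 24.3
grip_force: 62.1
```

```bash
cat > chk.py <<'E'
from bench import *
from h import *
import sys
yb=float(sys.argv[1]);F=[];s=snapshot("side")
q=cloud(s).reshape(-1,3);m=np.isfinite(q).all(1)&(q[:,0]>375)&(q[:,0]<650)&(np.abs(q[:,1]-yb)<32)&(q[:,2]>26)&(q[:,2]<68);q=q[m]
xc=sense()["tool_pos"][0];q=q[np.abs(q[:,0]-xc)>62]
p,n,t=fitbar(q,yb,-.097);print("bar y530 %.1f yaw %.2f z %.1f n %d"%(p[0],np.degrees(p[1]),p[2],n),t)
for i in range(4): st=sense();F.append(np.r_[st["tool_pos"],st["ft_force"]]);snapshot("side")
print(np.mean(F,0).round(2))
E
python3 chk.py -49
```

```text
bar y530 -48.9 yaw -4.91 z 36.1 n 625 [-150.20448432  112.02073986]
[ 5.0434e+02 -9.9620e+01  9.8040e+01 -1.6200e+00  1.9000e-01  1.8300e+00]
```

Call:
apply_moves(series="0 -0.0033 0 0 1;0 -0.0033 0 0 1;0 0 0 0 1")

```text
time: 8.92
tool_pos: [504.5, -98.0, 98.1]
tcp_rot: [180.0, -0.0, -5.7]
ft_force: [-2.3, -1.8, 2.9]
finger_gap: 23.9
grip_force: 62.2
```

Call:
apply_moves(series="0 -0.0033 0 0 1;0 -0.0033 0 0 1;0 0 0 0 1")

```text
time: 9.17
tool_pos: [504.7, -95.8, 98.2]
tcp_rot: [180.0, -0.0, -5.7]
ft_force: [-2.7, -2.6, 3.9]
finger_gap: 24.0
grip_force: 62.3
```

```bash
python3 chk.py -47
```

```text
bar y530 -47.2 yaw -5.30 z 36.8 n 615 [-150.26019807  110.86454348]
[504.75 -95.82  98.14  -3.23  -2.15   3.95]
```

Call:
apply_moves(series="0 -0.0067 -0.0012 0 1;0 -0.0067 -0.0012 0 1;0 0 0 0 1")

```text
time: 9.67
tool_pos: [505.2, -91.3, 98.8]
tcp_rot: [-180.0, -0.0, -5.7]
ft_force: [-3.4, -0.3, 2.8]
finger_gap: 23.7
grip_force: 62.4
```

Call:
apply_moves(series="0 -0.0067 -0.0011 0 1;0 -0.0067 -0.001 0 1;0 0 0 0 1")

```text
time: 9.92
tool_pos: [505.6, -87.2, 99.4]
tcp_rot: [-180.0, -0.0, -5.7]
ft_force: [-1.5, -2.0, 3.4]
finger_gap: 23.5
grip_force: 62.3
```

```bash
python3 chk.py -43
```

```text
bar y530 -42.8 yaw -5.06 z 38.1 n 611 [-149.96156315  111.04195516]
[505.54 -87.56  99.37  -2.4   -1.29   4.08]
```

Call:
apply_moves(series="0 -0.0067 -0.0009 0 1;0 -0.0067 -0.0008 0 1;0 0 0 0 1")

```text
time: 10.42
tool_pos: [505.9, -83.3, 99.9]
tcp_rot: [-180.0, 0.0, -5.7]
ft_force: [-2.4, 0.9, 3.9]
finger_gap: 23.9
grip_force: 62.3
```

Call:
apply_moves(series="0 -0.0067 -0.0006 0 1;0 -0.0067 -0.0005 0 1;0 0 0 0 1")

```text
time: 10.67
tool_pos: [506.3, -79.2, 100.2]
tcp_rot: [-180.0, 0.0, -5.7]
ft_force: [-2.6, -0.2, 2.7]
finger_gap: 23.9
grip_force: 62.3
```

Call:
apply_moves(series="0 -0.0067 -0.0003 0 1;0 -0.0067 -0.0002 0 1;0 0 0 0 1")

```text
time: 10.92
tool_pos: [506.7, -75.3, 100.3]
tcp_rot: [-180.0, 0.0, -5.7]
ft_force: [-2.5, 0.0, 3.4]
finger_gap: 23.9
grip_force: 62.3
```

```bash
python3 chk.py -37
```

```text
bar y530 -36.6 yaw -5.12 z 38.6 n 642 [-149.76580675  112.7026656 ]
[ 5.0667e+02 -7.5580e+01  1.0030e+02 -2.1100e+00  2.6000e-01  3.2800e+00]
```

Call:
apply_moves(series="0 -0.0067 0 0 1;0 -0.0067 0 0 1;0 0 0 0 1")

```text
time: 11.42
tool_pos: [507.1, -71.3, 100.3]
tcp_rot: [-180.0, 0.0, -5.7]
ft_force: [-1.2, 0.0, 3.4]
finger_gap: 23.8
grip_force: 62.3
```

Call:
apply_moves(series="0 -0.0067 0.0002 0 1;0 -0.0067 0.0003 0 1;0 0 0 0 1")

```text
time: 11.67
tool_pos: [507.5, -67.2, 100.2]
tcp_rot: [-180.0, -0.0, -5.7]
ft_force: [-1.7, 1.0, 3.8]
finger_gap: 24.0
grip_force: 62.3
```

Call:
apply_moves(series="0 -0.0067 0.0005 0 1;0 -0.0067 0.0006 0 1;0 0 0 0 1")

```text
time: 11.92
tool_pos: [507.9, -63.2, 99.8]
tcp_rot: [-180.0, 0.0, -5.7]
ft_force: [-2.7, 1.6, 3.4]
finger_gap: 24.1
grip_force: 62.4
```

```bash
python3 chk.py -31
```

```text
bar y530 -30.5 yaw -5.21 z 37.9 n 616 [-149.53424666  112.13865345]
[507.86 -63.57  99.85  -2.6    1.46   3.84]
```

Tracking well; down the far side of the strip.

Call:
apply_moves(series="0 -0.0067 0.0009 0 1;0 -0.0067 0.001 0 1;0 0 0 0 1")

```text
time: 12.42
tool_pos: [508.3, -59.3, 99.3]
tcp_rot: [-180.0, 0.0, -5.7]
ft_force: [-3.3, 2.2, 3.8]
finger_gap: 24.2
grip_force: 62.4
```

Call:
apply_moves(series="0 -0.0067 0.0011 0 1;0 -0.0067 0.0012 0 1;0 0 0 0 1")

```text
time: 12.67
tool_pos: [508.7, -55.2, 98.6]
tcp_rot: [-180.0, -0.0, -5.7]
ft_force: [-3.0, 2.1, 4.6]
finger_gap: 24.0
grip_force: 62.5
```

Call:
apply_moves(series="0 -0.0067 0.0013 0 1;0 -0.0067 0.0013 0 1;0 0 0 0 1")

```text
time: 12.92
tool_pos: [509.1, -51.0, 97.9]
tcp_rot: [-180.0, -0.0, -5.7]
ft_force: [-4.4, 2.9, 6.1]
finger_gap: 24.0
grip_force: 62.5
```

```bash
python3 chk.py -25
```

```text
bar y530 -24.4 yaw -5.07 z 36.7 n 615 [-149.27920186  113.52859342]
[509.14 -51.2   97.9   -2.88   3.24   5.65]
```

Call:
apply_moves(series="0 -0.0067 0 0 1;0 -0.0067 0 0 1;0 0 0 0 1")

```text
time: 13.42
tool_pos: [509.4, -47.6, 97.8]
tcp_rot: [180.0, 0.0, -5.7]
ft_force: [-2.7, 0.8, 4.8]
finger_gap: 24.2
grip_force: 62.4
```

Call:
apply_moves(series="0 -0.0067 0 0 1;0 -0.0067 0 0 1;0 -0.0067 0 0 1;0 0 0 0 1")

```text
time: 13.75
tool_pos: [510.1, -41.4, 97.8]
tcp_rot: [-180.0, 0.0, -5.7]
ft_force: [-2.5, 0.2, 3.7]
finger_gap: 23.8
grip_force: 62.4
```

```bash
python3 chk.py -19
```

```text
bar y530 -19.9 yaw -5.13 z 36.0 n 593 [-148.99572892  114.29410016]
[ 5.1005e+02 -4.1690e+01  9.7810e+01 -2.9500e+00  2.8000e-01  4.4300e+00]
```

Call:
apply_moves(series="0 -0.007 -0.0003 0 1;0 -0.01 0 0 1;0 -0.01 0 0 1;0 -0.01 0 0 1;0 -0.01 0 0 1")

```text
time: 14.42
tool_pos: [511.5, -27.3, 97.9]
tcp_rot: [-180.0, 0.0, -5.7]
ft_force: [-3.8, 0.0, 4.7]
finger_gap: 23.8
grip_force: 62.4
```

Call:
apply_moves(series="0 -0.01 0 0 1;0 -0.01 0 0 1;0 -0.01 0 0 1;0 -0.01 0 0 1;0 -0.01 0 0 1")

```text
time: 14.83
tool_pos: [512.9, -12.5, 97.9]
tcp_rot: [180.0, 0.0, -5.7]
ft_force: [-4.3, 0.3, 5.5]
finger_gap: 23.7
grip_force: 62.5
```

Call:
apply_moves(series="0 -0.01 0 0 1;0 -0.01 0 0 1;0 -0.01 0 0 1;0 -0.005 0 0 1;0 0 0 0 1")

```text
time: 15.25
tool_pos: [514.0, -1.9, 97.9]
tcp_rot: [-180.0, 0.0, -5.7]
ft_force: [-4.0, -0.0, 5.5]
finger_gap: 24.1
grip_force: 62.5
```

```bash
python3 chk.py 0
python3 - <<'E'
from h import *
for n in("scene","side","scene1","side1","side2"):
    s=dict(np.load(n+".npz"))
    xs,ys,g=ridge(s,10,395,665,35,90,.25)
    for w in (8,4):
        f0=(-.098,58.5) if w==8 else f
        b=g-cv2.GaussianBlur(g,(0,0),20)
        lim=np.abs(ys[None]-np.polyval(f0,xs[:,None]-530))<w
        wt=np.where(lim,np.clip(b-np.where(lim,b,0).mean(1,keepdims=True),0,None),0);ok=wt.sum(1)>5
        y=(wt*ys).sum(1)/np.maximum(wt.sum(1),1e-6);k=ok.copy()
        for _ in range(6):
            f=np.polyfit(xs[k]-530,y[k],1);r=y-np.polyval(f,xs-530);k=ok&(np.abs(r)<max(1,1.5*np.std(r[k])))
    print(n,k.sum(),f,np.degrees(np.arctan(f[0])),np.std(r[k]))
E
```

```text
bar y530 0.3 yaw -5.19 z 36.2 n 575 [-145.98206128  116.95248977]
[513.93  -2.31  97.88  -4.19   0.53   4.78]
scene 133 [-0.09865554 57.9504869 ] -5.634314095228236 0.3068244613352143
side 113 [-0.09716219 59.50251029] -5.549563583395525 0.3311760443166872
scene1 135 [-0.09887655 57.92275905] -5.646854174359088 0.2650576115732118
side1 83 [-0.09182092 59.60514016] -5.246240636270799 0.2637796954139933
side2 75 [-0.0933284  59.12104138] -5.331878566990411 0.22514048770688005
```

```bash
cat > sil.py <<'E'
from bench import *
from h import *
import sys
yb=float(sys.argv[1]);xc=sense()["tool_pos"][0]
for n in("side","scene"):
    s=snapshot(n);C=s["extrinsics"][:3,3]
    xs,ys,g=ridge(s,37,385,655,yb-75,yb+75,.25);X=[];E=[]
    for x,row in zip(xs,g):
        if abs(x-xc)<75: continue
        i0=np.argmin(abs(ys-(yb-.098*(x-530))));t=0.5*(np.median(row[i0-40:i0+40])+np.percentile(row,15))
        if row[i0]<t: continue
        b=row>t;a=i0
        while a>0 and b[a-1]:a-=1
        c=i0
        while c<len(b)-1 and b[c+1]:c+=1
        X.append(x);E.append((ys[a],ys[c]))
    X=np.array(X);E=np.array(E)
    # expected silhouettes (2D tangent in y-z plane) -> midpoint offset
    H=C[2]-37;L=abs(yb-C[1]);D=np.hypot(H,L);al=np.arcsin(27/D);el=np.arctan2(H,L)
    e1=H/np.tan(el+al)-L;e2=H/np.tan(el-al)-L   # along away-from-camera
    sg=np.sign(yb-C[1]);off=sg*(e1+e2)/2
    w=E[:,1]-E[:,0];k=abs(w-np.median(w))<3
    m=E.mean(1)
    for _ in range(4):
        f=np.polyfit(X[k]-530,m[k],1);r=m-np.polyval(f,X-530);k=k&(abs(r)<1.5)
    print(n,"axis y530 %.2f yaw %.2f"%(f[1]-off,np.degrees(np.arctan(f[0]))),"n",k.sum(),len(X),"width",np.median(w),"exp",e2-e1,"x",X[k].min(),X[k].max(),"std",r[k].std())
E
python3 sil.py 0
```

```text
side axis y530 7.99 yaw -4.63 n 52 60 width 73.0 exp 89.20716463846361 x 389.0 643.0 std 0.21157378268987123
scene axis y530 1.21 yaw -5.03 n 38 60 width 54.25 exp 59.99078829186419 x 405.0 651.0 std 0.411553471242406
```

```bash
cat > sil.py <<'E'
from bench import *
from h import *
import sys
yb=float(sys.argv[1]);xc=sense()["tool_pos"][0];a0=-.097;ca=np.cos(a0)
for n in("side","scene"):
    s=snapshot(n);C=s["extrinsics"][:3,3]
    H=C[2]-37;L=(yb+a0*(C[0]-530)-C[1])*ca;D=np.hypot(H,L);al=np.arcsin(27/D);el=np.arctan2(H,L)
    e=[(H/np.tan(el+al)-L)/ca,(H/np.tan(el-al)-L)/ca]
    xs,ys,g=ridge(s,37,385,655,yb-80,yb+80,.25)
    d=cv2.GaussianBlur(g,(9,1),0);d=np.gradient(d,axis=1)
    for j in(0,1):
        Y=yb+a0*(xs-530)+e[j];lim=abs(ys[None]-Y[:,None])<10
        v=np.where(lim,d*(1 if j==0 else -1),-1);wt=np.where(v>0.5*v.max(1,keepdims=True),v,0)*lim
        m=(wt*ys).sum(1)/wt.sum(1);k=(v.max(1)>2)&(abs(xs-xc)>72)&(xs<640)&(xs>395)
        for _ in range(6):
            f=np.polyfit(xs[k]-530,m[k],1);r=m-np.polyval(f,xs-530);k=k&(abs(r)<max(1,1.8*r[k].std()))
        print(n,"near far".split()[j],"axis y530 %.2f yaw %.2f"%(f[1]-e[j],np.degrees(np.arctan(f[0]))),"n",k.sum(),"std %.2f"%r[k].std())
E
python3 sil.py 0; python3 - <<'E'
E
```

```text
side near axis y530 -1.03 yaw -5.45 n 36 std 0.24
side far axis y530 1.02 yaw -5.59 n 48 std 0.22
scene near axis y530 0.86 yaw -5.59 n 46 std 0.35
scene far axis y530 -0.67 yaw -5.52 n 34 std 0.35sil.py:14: RuntimeWarning: invalid value encountered in divide
  m=(wt*ys).sum(1)/wt.sum(1);k=(v.max(1)>2)&(abs(xs-xc)>72)&(xs<640)&(xs>395)
```

Call:
apply_moves(series="0 -0.007 0 0 1;0 -0.01 0 0 1;0 -0.01 0 0 1;0 -0.01 0 0 1;0 -0.01 0 0 1")

```text
time: 16.12
tool_pos: [515.3, 11.5, 97.9]
tcp_rot: [180.0, 0.0, -5.7]
ft_force: [-4.8, -0.7, 5.7]
finger_gap: 23.9
grip_force: 62.5
```

Call:
apply_moves(series="0 -0.01 0 0 1;0 -0.01 0 0 1;0 -0.01 0 0 1;0 -0.01 0 0 1;0 -0.01 0 0 1")

```text
time: 16.53
tool_pos: [516.7, 26.5, 97.9]
tcp_rot: [180.0, 0.0, -5.7]
ft_force: [-4.5, -0.5, 5.3]
finger_gap: 23.6
grip_force: 62.5
```

Call:
apply_moves(series="0 -0.01 0 0 1;0 -0.01 0 0 1;0 -0.01 0 0 1;0 -0.01 0 0 1;0 -0.01 0 0 1")

```text
time: 16.95
tool_pos: [518.3, 41.4, 97.9]
tcp_rot: [180.0, 0.0, -5.7]
ft_force: [-3.8, 0.4, 5.4]
finger_gap: 24.0
grip_force: 62.5
```

Call:
apply_moves(series="0 -0.01 0 0 1;0 -0.01 0 0 1;0 -0.01 0 0 1;0 -0.01 0 0 1;0 -0.01 0 0 1")

```text
time: 17.37
tool_pos: [519.7, 56.3, 97.9]
tcp_rot: [180.0, 0.0, -5.7]
ft_force: [-4.4, 0.4, 4.4]
finger_gap: 24.0
grip_force: 62.5
```

Call:
apply_moves(series="0 -0.01 0 0 1;0 -0.01 0 0 1;0 -0.01 0 0 1;0 -0.005 0 0 1;0 0 0 0 1")

```text
time: 17.78
tool_pos: [520.8, 67.3, 97.9]
tcp_rot: [-180.0, 0.0, -5.7]
ft_force: [-4.4, 0.5, 4.9]
finger_gap: 23.7
grip_force: 62.5
```

```bash
python3 chk.py 36; python3 sil.py 36
```

```text
bar y530 34.9 yaw -4.78 z 36.2 n 515 [-142.48024984  117.9397726 ]
[ 5.208e+02  6.695e+01  9.786e+01 -4.570e+00  5.000e-02  5.060e+00]
side near axis y530 34.25 yaw -4.95 n 47 std 0.23
side far axis y530 36.95 yaw -5.88 n 50 std 0.32
scene near axis y530 35.84 yaw -5.84 n 47 std 0.40
scene far axis y530 34.27 yaw -5.69 n 41 std 0.35sil.py:14: RuntimeWarning: invalid value encountered in divide
  m=(wt*ys).sum(1)/wt.sum(1);k=(v.max(1)>2)&(abs(xs-xc)>72)&(xs<640)&(xs>395)
```

Call:
apply_moves(series="0 -0.006 0 0 1;0 -0.01 0 0 1;0 -0.01 0 0 1;0 -0.01 0 0 1;0 -0.01 0 0 1")

```text
time: 18.55
tool_pos: [522.2, 81.1, 97.9]
tcp_rot: [-180.0, 0.0, -5.7]
ft_force: [-3.0, 0.7, 3.6]
finger_gap: 23.9
grip_force: 62.4
```

Call:
apply_moves(series="0 -0.01 0 0 1;0 -0.01 0 0 1;0 -0.01 0 0 1;0 -0.01 0 0 1;0 -0.01 0 0 1")

```text
time: 18.97
tool_pos: [523.7, 95.9, 97.9]
tcp_rot: [180.0, 0.0, -5.7]
ft_force: [-3.6, 0.7, 4.3]
finger_gap: 24.1
grip_force: 62.4
```

Call:
apply_moves(series="0 -0.01 0 0 1;0 -0.01 0 0 1;0 -0.01 0 0 1;0 -0.01 0 0 1;0 -0.007 0 0 1")

```text
time: 19.38
tool_pos: [525.1, 110.0, 97.9]
tcp_rot: [-180.0, -0.0, -5.7]
ft_force: [-4.2, -0.1, 2.9]
finger_gap: 23.8
grip_force: 62.3
```

Call:
apply_moves(series="0 -0.007 0 0 1;0 -0.003 0 0 1;0 0 0 0 1;0 0 0 0 1")

```text
time: 19.72
tool_pos: [525.4, 112.6, 97.9]
tcp_rot: [180.0, 0.0, -5.7]
ft_force: [-3.9, 0.2, 3.3]
finger_gap: 23.9
grip_force: 62.3
```

```bash
python3 chk.py 58; python3 sil.py 58
```

```text
bar y530 57.7 yaw -4.83 z 36.1 n 536 [-141.5596741   120.49614631]
[525.4  112.48  97.89  -4.26   0.76   3.89]
side near axis y530 57.11 yaw -5.76 n 50 std 0.31
side far axis y530 58.74 yaw -5.66 n 50 std 0.41
scene near axis y530 58.81 yaw -5.70 n 48 std 0.40
scene far axis y530 57.58 yaw -5.73 n 42 std 0.36sil.py:14: RuntimeWarning: invalid value encountered in divide
  m=(wt*ys).sum(1)/wt.sum(1);k=(v.max(1)>2)&(abs(xs-xc)>72)&(xs<640)&(xs>395)
```

```bash
cat > wr.py <<'E'
from bench import *
from h import *
import sys
from scipy.spatial.transform import Rotation as R
st=sense();s=snapshot("wrist");K=s["intrinsics"]
T=np.eye(4);T[:3,:3]=R.from_euler("xyz",st["tcp_rot"],degrees=True).as_matrix();T[:3,3]=st["tool_pos"]
W=T@s["tool_from_camera"];print(W[:3,3],W[:3,2])
def wo(z,x0,y0,w,h,sc):
    v,u=np.indices((h,w))
    # aligned with bed: rows along -e_x, cols along -e_y, centred (530,58)
    ex=np.array([np.cos(a),np.sin(a)]);ey=np.array([-np.sin(a),np.cos(a)])
    X=np.array([530,58])+((x0-v/sc)[...,None])*ex+((y0-u/sc)[...,None])*ey
    P=np.concatenate([X,np.full(X.shape[:2]+(1,),z),np.ones(X.shape[:2]+(1,))],-1)@np.linalg.inv(W).T
    r=np.hypot(P[...,0],P[...,1]);th=np.arctan2(r,P[...,2]);k=th/np.maximum(r,1e-9)
    return cv2.remap(s["frame"],(K[0,0]*k*P[...,0]+K[0,2]).astype(np.float32),(K[1,1]*k*P[...,1]+K[1,2]).astype(np.float32),cv2.INTER_LINEAR)
a=np.radians(-5.64)
o=np.hstack([wo(10,190,95,400,600,400/190*.75*1.0),wo(37,190,95,400,600,400/190*.75)])
cv2.imwrite("pics/"+sys.argv[1],o)
E
python3 wr.py w2.png
```

```text
[598.67186291 105.51707828 266.82796759] [-0.28865666  0.02911097 -0.95699001]
```

View pics/w2.png

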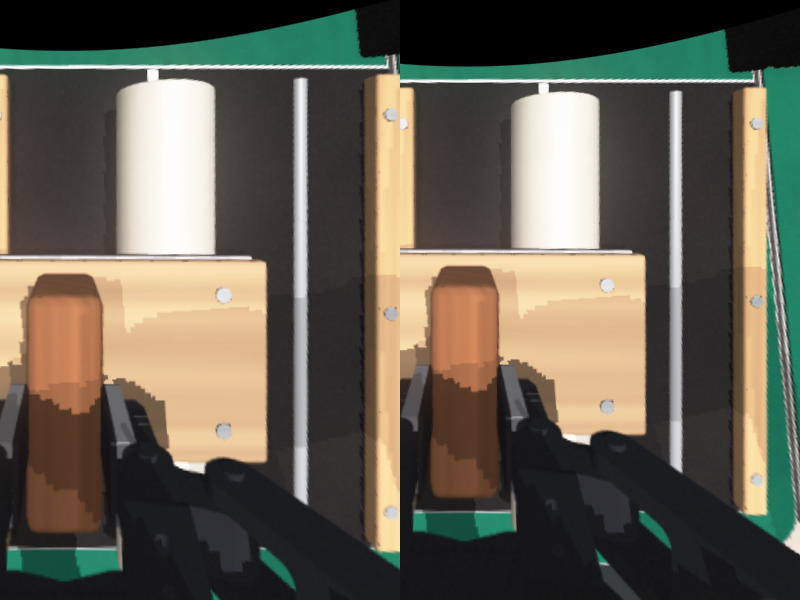

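The wrist view shows the plate at the line's far end at (152,75) in the left z=10 ortho. The bar's edges are at columns 112 and 200 of the right z=37 ortho, so the bar looks about 1–2 mm short of the line. I'll measure this at finer scale.

```bash
cat >> wr.py <<'E'
a=np.radians(-5.64)
def prof(z,x0,x1,y0,y1,sc=8):
    return cv2.cvtColor(wo(z,x1,y1,int((y1-y0)*sc),int((x1-x0)*sc),sc),cv2.COLOR_BGR2GRAY).astype(float),y1-np.arange(int((y1-y0)*sc))/sc
far=len(sys.argv)>2
for lo,hi in [(138,142),(142,146),(146,150)]:
    g,y=prof(10,lo,hi,-12,12);p=g.mean(0);w=np.clip(p-(p.max()*.5+p.min()*.5),0,None);print("plate",lo,(w*y).sum()/w.sum(),"max",p.max(),"width",(w>0).sum()/8)
ey=np.array([-np.sin(a),np.cos(a)]);L=abs((np.array([530,58])-W[:2,3])@ey);sg=np.sign((np.array([530,58])-W[:2,3])@ey)
L0=L
for lo,hi in [(60,75),(75,90),(90,105),(105,118)]:
    g,y=prof(37,lo,hi,-50,50);d=np.gradient(cv2.GaussianBlur(g.mean(0)[None],(25,1),0)[0])
    i=np.argmax(np.where(y>0,d,0));j=np.argmin(np.where(y<0,d,0))
    mid=(y[i]+y[j])/2;H=W[2,3]-37;L=L0+sg*mid;D=np.hypot(H,L);al=np.arcsin(27/D);el=np.arctan2(H,L)
    e1,e2=H/np.tan(el+al)-L,H/np.tan(el-al)-L
    print("bar",lo,"edges",y[i],y[j],"w",y[i]-y[j],"exp",e2-e1,"axis",mid-sg*(e1+e2)/2)
E
python3 wr.py w3.png
```

```text
[598.65982781 105.55225986 266.80631663] [-0.28867351  0.02910628 -0.95698507]
plate 138 -1.7805042658856487 max 248.90625 width 9.25
plate 142 -1.4190465401004897 max 251.1875 width 7.25
plate 146 -2.3294407473765038 max 204.6875 width 5.5
bar 60 edges 24.875 -30.875 w 55.75 exp 56.051058594572076 axis -2.2011842535114603
bar 75 edges 25.0 -30.875 w 55.875 exp 56.04744769286705 axis -2.1395590768615502
bar 90 edges 25.0 -30.875 w 55.875 exp 56.04744769286705 axis -2.1395590768615502
bar 105 edges 25.0 -30.875 w 55.875 exp 56.04744769286705 axis -2.1395590768615502
```

Call:
apply_moves(series="0 -0.002 0 0 1;0 -0.0023 0 0 1;0 0 0 0 1;0 0 0 0 1")

```text
time: 20.5
tool_pos: [525.5, 114.0, 97.9]
tcp_rot: [-180.0, 0.0, -5.7]
ft_force: [-4.8, 0.3, 2.5]
finger_gap: 23.9
grip_force: 62.3
```

```bash
python3 wr.py w3.png
```

```text
[598.8059518  107.00117513 266.82231533] [-0.28866593  0.0291581  -0.95698578]
plate 138 -1.9365231052942546 max 248.84375 width 10.625
plate 142 -1.4082565949019186 max 250.78125 width 7.125
plate 146 -1.2505405040199986 max 205.5625 width 5.75
bar 60 edges 25.625 -30.125 w 55.75 exp 56.09182795007165 axis -1.4414127485349884
bar 75 edges 25.75 -30.125 w 55.875 exp 56.088175516064695 axis -1.3797874483860628
bar 90 edges 25.75 -30.125 w 55.875 exp 56.088175516064695 axis -1.3797874483860628
bar 105 edges 25.75 -30.125 w 55.875 exp 56.088175516064695 axis -1.3797874483860628
```

Call:
apply_moves(series="0 0 -0.0017 0 1;0 0 -0.0017 0 1;0 0 -0.0017 0 1;0 0 -0.0017 0 1;0 0 -0.0033 0 1")

```text
time: 20.97
tool_pos: [525.5, 113.8, 100.4]
tcp_rot: [180.0, 0.0, -5.7]
ft_force: [0.2, 0.9, -4.0]
finger_gap: 23.7
grip_force: 61.5
```

Call:
apply_moves(series="0 0 -0.0067 0 1;0 0 -0.0133 0 1;0 0 -0.03 0 1;0 0 -0.05 0 1;0 0 -0.05 0 1")

```text
time: 21.38
tool_pos: [525.3, 113.8, 146.7]
tcp_rot: [180.0, 0.0, -5.7]
ft_force: [-0.3, -0.2, -2.9]
finger_gap: 24.1
grip_force: 61.5
```

Call:
apply_moves(series="0 0 -0.03 0 1;0 0 0 0 1")

```text
time: 21.55
tool_pos: [527.5, 114.1, 158.4]
tcp_rot: [-179.9, -0.3, -5.7]
ft_force: [0.4, 0.5, -2.4]
finger_gap: 24.1
grip_force: 61.6
```

```bash
python3 chk.py 58; python3 sil.py 58 2>/dev/null; python3 wr.py w4.png
```

```text
bar y530 58.7 yaw -5.06 z 36.0 n 508 [-141.59442395  118.85991774]
[ 5.2573e+02  1.1388e+02  1.5513e+02 -1.6000e-01 -4.5000e-01 -3.4800e+00]
side near axis y530 58.02 yaw -5.62 n 50 std 0.48
side far axis y530 59.44 yaw -5.46 n 50 std 0.19
scene near axis y530 59.84 yaw -5.59 n 49 std 0.34
scene far axis y530 55.70 yaw -7.26 n 37 std 0.49
[598.4239152  106.84041101 322.61897133] [-0.29038257  0.02890009 -0.95647412]
plate 138 -1.6102898754952835 max 252.0 width 7.375
plate 142 -1.5205705309201216 max 250.3125 width 7.375
plate 146 -0.6350421003260821 max 217.75 width 6.75
bar 60 edges 25.875 -29.125 w 55.0 exp 55.32033050870908 axis -1.1114622364656768
bar 75 edges 25.625 -29.25 w 54.875 exp 55.3273666402806 axis -1.2972715888719524
bar 90 edges 26.0 -29.25 w 55.25 exp 55.32033050870908 axis -1.1114622364656768
bar 105 edges 25.75 -29.25 w 55.0 exp 55.32501879301684 axis -1.2353351380698587
```

Call:
apply_moves(series="0 0.04 0 0 1;0 0.08 0 0 1;0 0.11 0 0 1;0 0.11 0 0 1;0 0.11 0 0 1")

```text
time: 22.37
tool_pos: [511.5, -22.1, 154.7]
tcp_rot: [180.0, 0.0, -5.6]
ft_force: [0.9, 0.7, -3.4]
finger_gap: 24.2
grip_force: 61.6
```

Call:
apply_moves(series="0 0.11 0 0 1;0 0.11 0 0 1;0 0.11 0 0 1;0 0.11 0 0 1;0 0.11 0 0 1")

```text
time: 22.78
tool_pos: [494.9, -186.8, 154.8]
tcp_rot: [180.0, 0.0, -5.7]
ft_force: [0.5, -0.0, -3.3]
finger_gap: 24.6
grip_force: 61.6
```

Call:
apply_moves(series="0 0.11 0 0 1;0.02 0.11 0 0 1;0.03 0.11 0 0 1;0.04 0.11 0 0 1;0.057 0.029 0 0 1")

```text
time: 23.2
tool_pos: [523.7, -334.7, 154.6]
tcp_rot: [179.9, 0.1, -5.9]
ft_force: [0.5, -0.5, -1.8]
finger_gap: 24.0
grip_force: 61.6
```

Call:
apply_moves(series="0 0 0 -0.0465 1;0 0 0.05 -0.0465 1;0 0 0.05 -0.0465 1;0 0 0.05 -0.0465 1;0 0 0.05 0 1")

```text
time: 23.62
tool_pos: [525.0, -329.6, 93.9]
tcp_rot: [-180.0, 0.0, 16.0]
ft_force: [0.8, -0.2, -3.2]
finger_gap: 24.0
grip_force: 61.6
```

Call:
apply_moves(series="0 0 0.05 0 1;0 0 0.05 0 1;0 0 0.03 0 1;0 0 0 0 1;0 0 0 0 1")

```text
time: 24.03
tool_pos: [525.1, -329.0, 55.4]
tcp_rot: [-179.9, 0.1, 15.6]
ft_force: [0.1, 0.1, -2.7]
finger_gap: 23.8
grip_force: 61.5
```

Call:
apply_moves(series="0 0 0 0 1;0 0 0 0 1")

```text
time: 24.2
tool_pos: [526.6, -329.8, 57.4]
tcp_rot: [179.9, -0.1, 15.6]
ft_force: [-0.3, -0.3, -3.7]
finger_gap: 23.7
grip_force: 61.5
```

Call:
apply_moves(series="0 0 0.015 0 1;0 0 0.018 0 1;0 0 0.015 0 1;0 0 0.01 0 1;0 0 0.005 0 1")

```text
time: 24.62
tool_pos: [525.2, -328.6, 35.9]
tcp_rot: [-179.9, 0.1, 15.6]
ft_force: [-0.6, 0.5, -3.2]
finger_gap: 24.1
grip_force: 61.5
```

Call:
apply_moves(series="0 0 0 0 1;0 0 0 0 1;0 0 0 0 1")

```text
time: 24.87
tool_pos: [525.9, -329.2, 37.2]
tcp_rot: [180.0, -0.0, 15.6]
ft_force: [-0.5, -0.5, -3.7]
finger_gap: 23.9
grip_force: 61.5
```

Call:
apply_moves(series="0 0 0.002 0 1;0 0 0.002 0 1;0 0 0 0 1")

```text
time: 25.12
tool_pos: [525.8, -329.1, 35.9]
tcp_rot: [180.0, -0.0, 15.6]
ft_force: [-0.9, 0.9, -3.3]
finger_gap: 24.2
grip_force: 61.5
```

Call:
apply_moves(series="0 0 0.002 0 1;0 0 0.002 0 1;0 0 0 0 1")

```text
time: 25.37
tool_pos: [525.8, -329.0, 34.9]
tcp_rot: [-180.0, -0.0, 15.6]
ft_force: [-1.2, 2.3, 0.7]
finger_gap: 24.3
grip_force: 62.0
```

Call:
apply_moves(series="0 0 0.0015 0 1;0 0 0 0 1;0 0 0 0 1;0 0 0 0 1")

```text
time: 25.7
tool_pos: [525.8, -329.1, 34.5]
tcp_rot: [180.0, -0.0, 15.6]
ft_force: [-2.9, 2.8, 1.6]
finger_gap: 23.9
grip_force: 62.2
```

Set down. Release and retreat upward.

Call:
apply_moves(series="0 0 0 0 0.4;0 0 0 0 0.2;0 0 0 0 0;0 0 0 0 -0.5;0 0 0 0 -1")

```text
time: 26.12
tool_pos: [526.0, -329.2, 34.2]
tcp_rot: [180.0, -0.0, 15.6]
ft_force: [-0.1, -0.7, -0.3]
finger_gap: 65.1
grip_force: 0.0
```

Call:
apply_moves(series="0 0 0 0 -1;0 0 0 0 -1;0 0 0 0 -1;0 0 -0.02 0 -1;0 0 -0.04 0 -1")

```text
time: 26.53
tool_pos: [524.6, -328.2, 51.0]
tcp_rot: [-179.8, 0.1, 15.6]
ft_force: [0.3, -1.0, -0.8]
finger_gap: 85.6
grip_force: 0.0
```

Call:
apply_moves(series="0 0 -0.08 0 -1;0 0 -0.1 0 -1;0 0 -0.1 0 -1;0 0 -0.08 0 -1;0 0 -0.05 0 -1")

```text
time: 26.95
tool_pos: [527.2, -330.1, 180.8]
tcp_rot: [179.7, -0.2, 15.6]
ft_force: [-0.1, -0.1, -0.3]
finger_gap: 85.2
grip_force: 0.0
```

Call:
apply_moves(series="0 0 0 0 -1;0 0 0 0 -1;0 0 0 0 -1;0 0 0 0 -1")

```text
time: 27.28
tool_pos: [524.9, -328.4, 173.5]
tcp_rot: [-179.9, 0.1, 15.6]
ft_force: [-0.5, -0.2, -0.7]
finger_gap: 85.3
grip_force: 0.0
```

```bash
python3 chk.py 58; python3 sil.py 58 2>/dev/null; python3 - <<'E'
from bench import *
from h import *
L=[]
for n in("scene","side"):
    s=snapshot(n); o=ortho(s,10,690,180,800,1200,2)
    L.append(cv2.resize(ortho(s,10,700,180,400,600,1.0*400/660),(400,600)) if 0 else cv2.resize(s["frame"],(400,300)))
    L.append(cv2.resize(ortho(s,10,690,140,400,300,1),(400,300)))
cv2.imwrite("pics/end.png",np.vstack([np.hstack(L[:2]),np.hstack(L[2:])]))
E
```

```text
bar y530 59.2 yaw -4.73 z 36.0 n 387 [-141.71633767  120.92855175]
[ 5.2506e+02 -3.2852e+02  1.7362e+02  3.0000e-02  6.9000e-01 -7.0000e-02]
side near axis y530 57.74 yaw -5.74 n 40 std 0.43
side far axis y530 60.27 yaw -5.03 n 29 std 0.09
scene near axis y530 60.16 yaw -5.62 n 47 std 0.29
scene far axis y530 58.72 yaw -5.59 n 48 std 0.34
```

View pics/end.png

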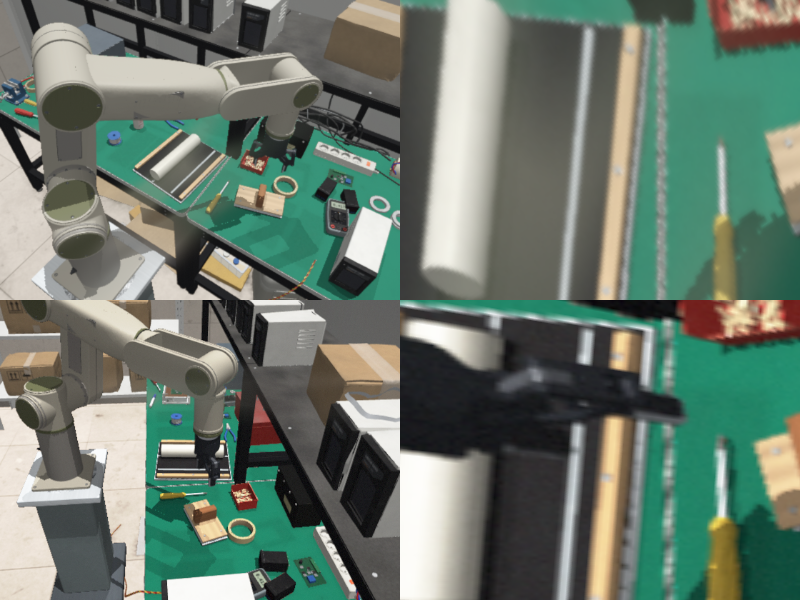

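Call:
apply_moves(series="0 -0.05 -0.06 0 -1;0 -0.09 -0.06 0 -1;0.01 -0.1 -0.07 0 -1;0.01 -0.1 0 0 -1;0.01 -0.1 0 0 -1")

```text
time: 28.15
tool_pos: [499.5, -199.0, 234.4]
tcp_rot: [179.9, -0.2, 15.6]
ft_force: [0.8, 0.1, -0.7]
finger_gap: 85.7
grip_force: 0.0
```

Call:
apply_moves(series="0.02 -0.1 0 0 -1;0.02 -0.1 0 0 -1;0.02 -0.1 0 0 -1;0.02 -0.1 0 0 -1;0.02 -0.1 0 0 -1")

```text
time: 28.57
tool_pos: [487.1, -45.6, 232.4]
tcp_rot: [180.0, -0.0, 15.6]
ft_force: [-0.0, -0.1, 0.0]
finger_gap: 85.2
grip_force: 0.0
```

Call:
apply_moves(series="0.01 -0.1 0 0 -1;0.01 -0.053 0 0 -1;0 0 0 0 -1;0 0 0 0 -1;0 0 0 0 -1")

```text
time: 28.98
tool_pos: [480.9, -1.7, 232.3]
tcp_rot: [180.0, -0.0, 15.6]
ft_force: [-0.1, -0.6, 0.0]
finger_gap: 85.3
grip_force: 0.0
```

Call:
apply_moves(series="0 0 0 0 -1;0 0 0 0 -1;0 0 0 0 -1;0 0 0 0 -1;0 0 0 0 -1")

```text
time: 29.4
tool_pos: [480.8, -1.6, 232.1]
tcp_rot: [-180.0, 0.0, 15.6]
ft_force: [0.8, -0.7, -0.4]
finger_gap: 85.4
grip_force: 0.0
```

```bash
cat >> wr.py <<'E'
print(st["tool_pos"])
for lo,hi in [(-150,-146),(-146,-142),(-140,-136),(-134,-130)]:
    g,y=prof(10,lo,hi,-12,12);p=g.mean(0);w=np.clip(p-(p.max()*.5+p.min()*.5),0,None);print("plate",lo,(w*y).sum()/w.sum(),"max",p.max(),"width",(w>0).sum()/8)
for lo,hi in [(-130,-120),(-110,-100),(-90,-80),(-40,-30),(0,10),(40,50)]:
    g,y=prof(37,lo,hi,-50,50);d=np.gradient(cv2.GaussianBlur(g.mean(0)[None],(25,1),0)[0])
    i=np.argmax(np.where(y>0,d,0));j=np.argmin(np.where(y<0,d,0))
    mid=(y[i]+y[j])/2;H=W[2,3]-37;L=L0+sg*mid;D=np.hypot(H,L);al=np.arcsin(27/D);el=np.arctan2(H,L)
    e1,e2=H/np.tan(el+al)-L,H/np.tan(el-al)-L
    print("bar",lo,"w",y[i]-y[j],"exp",e2-e1,"axis",mid-sg*(e1+e2)/2)
E
python3 wr.py w5.png; python3 sil.py 58 2>/dev/null
```

```text
[551.73475003  18.62725273 401.03588379] [-0.27963177 -0.07747352 -0.95697645]
plate 138 -1.309046035622519 max 248.34375 width 8.0
plate 142 -1.5109844699008226 max 247.40625 width 7.375
plate 146 -2.1822354604200322 max 216.75 width 9.25
bar 60 edges 26.0 -27.875 w 53.875 exp 54.416331666467755 axis -1.1372309998142285
bar 75 edges 26.0 -28.0 w 54.0 exp 54.415409775592146 axis -1.1993852875465087
bar 90 edges 26.0 -28.0 w 54.0 exp 54.415409775592146 axis -1.1993852875465087
bar 105 edges 26.0 -27.875 w 53.875 exp 54.416331666467755 axis -1.1372309998142285
[480.79008442  -1.58266736 232.1129237 ]
plate -150 5.111548252719278 max 166.625 width 18.0
plate -146 4.96338962447309 max 167.0 width 18.375
plate -140 5.736376808657237 max 167.28125 width 16.625
plate -134 5.510631624129164 max 167.25 width 17.5
bar -130 w 54.25 exp 54.41357073840635 axis -1.3236938630111066
bar -110 w 54.25 exp 54.41357073840635 axis -1.3236938630111066
bar -90 w 54.25 exp 54.415409775592146 axis -1.1993852875465087
bar -40 w 54.0 exp 54.415409775592146 axis -1.1993852875465087
bar 0 w 54.0 exp 54.415409775592146 axis -1.1993852875465087
bar 40 w 54.0 exp 54.41725513875845 axis -1.0750767120818594
side near axis y530 57.88 yaw -5.46 n 44 std 0.42
side far axis y530 59.83 yaw -5.04 n 50 std 1.23
scene near axis y530 59.32 yaw -5.09 n 44 std 0.37
scene far axis y530 58.47 yaw -5.43 n 46 std 0.38
```

View pics/w5.png

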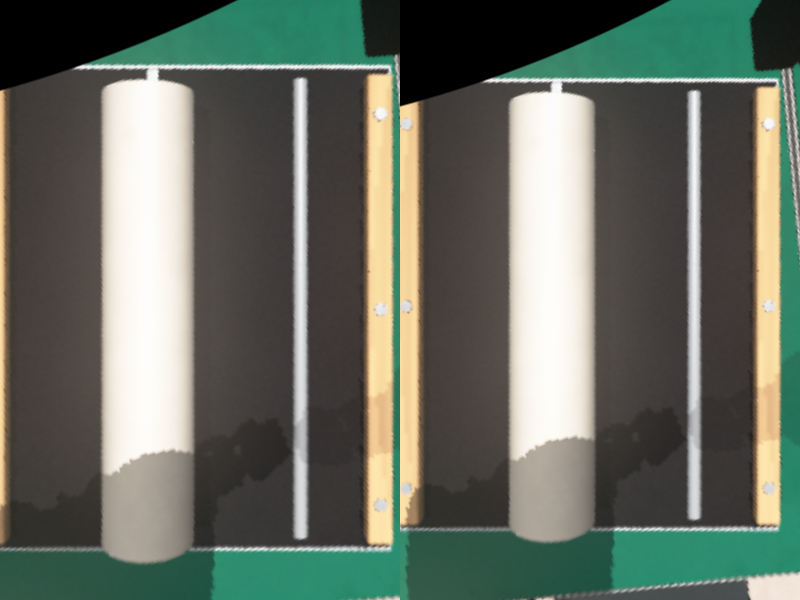

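```bash
python3 -c "
from bench import *
print(hand_in())"
```

```text
the job is handed in; nothing more can be done
None
```

I rolled the bar over the strip onto the white line and handed the job in at about 29 s. In the last wrist picture the bar was about 0.3 mm off the line at its far end and parallel to within about 0.2°. Its near end hid the near plate, so that end is unchecked, and the bar still sits about 10 mm off centre along the line, as it started. Pressing force read at most about 9 N, and the float is released flat on the green worktop, clear of the bed and bar.

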